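# Work a stuck surfboard fin out of its box

## Task

The tip of the orange fin on this upturned surfboard has snapped off and the fin has to come out; its screws are already out, but its two tabs are stuck tight in the sprung fin box. Take the fin by the blade and, with the tabs still in the box, rock it along its own length a few degrees, first back towards the tail, then forward towards the nose, and so on to and fro while easing it up, until it walks free; it must not be dragged straight up without rocking, nor levered far over, which would snap the tabs. Then hold it upright in the gripper just clear above its box, so that the box can be cleaned, and finish while still holding it there; leave the grey fin seated and everything else on the board and the table alone.

Things in the scene. Friction and masses are not known exactly. Their poses are not given: they have to be found in the camera images.
- board: brown wooden surfboard, fixed, lying bottom up and level on padded cradles, tail end towards the robot, nose out over the far table edge. +x from tail to nose, +y to its left, +z up. Origin at table height below the midpoint between the two fin boxes; upper surface flat around the fins, 125 mm above the origin. Tail end at x = -190 mm. Either fin may stand in either box
- box_left (a point): centre of the white fin box let in flush at the board's +y side (board x 0, y +115 mm), at the board's upper surface; axes as the board's. The box is 110 mm long (x), 28 mm wide and has two pockets, each 25 mm long (x), 10 mm wide, 18 mm deep, centred 30 mm ahead of and 30 mm behind this point
- box_right (a point): the same for the box at the board's -y side (board x 0, y -115 mm). Both boxes have sprung pads, 3 to 8.5 mm below the board's surface, that pinch each tab from both sides and hold it wherever it is left by friction (12 to 18 N per tab) until the tab's lower end has risen about 15 mm from the pocket floor
- orange_fin_grip (a point): place to grip the orange fin's blade (tip snapped off), at half thickness, 58 mm above the board while seated. The blade is an upright plate 9 mm thick in the fin's x-z plane, flat here for 22 mm ahead (+x), 25 mm behind, 16 mm down and 13 mm up; broken top edge about 18 mm higher. Fin axes (seated: as the board's): +x to the nose, +y across the blade, +z up
- orange_fin_tabs (a point): midway between the lower ends of the orange fin's two tabs: 12 mm ahead (+x) of the grip point and 76 mm below it; seated 18 mm below the board's surface, on the pocket floors. Each tab is 20 mm long (x), 7 mm thick, centred 30 mm ahead of and behind this point, with 2.5 mm of play at each end of its pocket, so that the fin can tip 5 to 8 degrees either way. Axes as the fin's
- orange_fin: the orange fin as a whole, 70 to 120 g: blade 96 mm long at the foot, about 75 mm high, leading edge raked back towards the tail; origin in the middle of the blade's lower edge, 2 mm above the board's surface when seated. Axes as the fin's
- grey_fin: the grey fin, same shape with a whole tip (91 mm high), seated in the other box, where it stays. Origin in the middle of the blade's lower edge, 2 mm above the board's surface; axes as the board's
- tape_roll: roll of blue masking tape, 100 mm across, 24 mm high, flat on the board ahead of the fins; origin at the centre of its underside; loose, to be left alone
- wax_block: white rounded block of wax, 75 x 58 x 22 mm, on the board ahead of the fins; origin at the centre of its underside; loose, to be left alone
- sanding_block: cork sanding block with brown abrasive sole, 70 x 120 x 32 mm, on the table to the robot's left; origin at the centre of its underside; loose, to be left alone
- spray_bottle: white spray bottle with blue and red trigger head, 76 mm across, 220 mm high, on the table to the left; origin at the centre of its underside; loose, to be left alone
- fin_key: small angled key with red grip, 110 mm long, 10 mm high, on the table to the right; origin near the middle of its underside; loose, to be left alone
- screw_jar: glass jar with black lid, 60 mm across, 75 mm high, on the table to the right; origin at the centre of its underside; loose, to be left alone
There are look-alikes about, which are no part of the job. There is more than one size of the orange_fin; the one meant has the size given above.

How it is judged:
By the outcome, as a careful person would: the job done as asked, in the order asked, and still so for the second after the job is handed in, while the arm keeps its last pose, push and grip.
It also fails if it takes over 45 s, if anything falls off the work surface, if the arm or the gripper's body presses on something with over 40 N, if the wrist force passes 120 N, or if a joint passes its speed limit or range.

## Robot

A 7-joint arm with a two-finger parallel gripper is mounted at the origin on the work surface. World frame = base frame: x ahead of the robot, y to its left, z up, the work surface at z = 0. Lengths are in m, angles in rad, forces in N, time in s.
With the tool pointing down it reaches from about 0.35 to 0.9 m from the base axis. Payload 8.1 kg.
Tool frame: the origin (TCP) lies midway between the tips of the shut fingers; the grasp point (between the pads) lies 19 mm behind it (manip.pinch_z is the z of the grasp point in the tool frame, in m); z points along the fingers, x is the direction in which the jaws open and shut, and the axes are right-handed (so a half turn about z gives the same grasp; the last joint's range is limited). The gripper opens to 85 mm and grips with 20 to 120 N. Pads are 22 mm wide; open, the fingers measure 114 mm over their backs; the gripper's body (76 mm by 85 mm) begins 54 mm behind the grasp point. The pads swing forward as they close: fully open they stand 13 mm farther back than shut.
Start: joints at [-1.359, 0.434, 0.025, 1.573, -0.012, 1.134, -0.075], TCP at [0.194, 0.594, 0.231] pointing down, gripper open.
Joint ranges: [-2.62, 2.62], [-0.44, 2.09], [-1.27, 1.32], [0.08, 2.57], [-1.32, 4.46], [0.12, 2], [-2.74, 2.74]. Speed limits (rad/s): [2.22, 2.22, 3.01, 3.01, 3.14, 3.14, 3.14].

## Interface

Orientations are given as a unit quaternion [x, y, z, w].
In Python, from workcell import manip gives the robot as it stands. The module is installed in compiled form; this text tells all that it offers.
- The arm moves only by the tool step_arm, never from a script. Its arguments are lists of equal length, an entry for each row: "dp": the shift along the world's x, y, z in cm, a list of three; "turn": the turn, a rotation vector about the world's x, y, z in rad, a list of three; "claw": the opening, from 0 (shut) to 1 (fully open). A call has 1 to 10 rows; each row shifts and turns the commanded pose from where the row before left it; what a row does not reach is not made up. A row lasts 1/10 s, in which the tool goes at most 50 mm and 8.59 degrees, less where a joint would pass 70% of its speed; a pose out of reach is approached as far as the arm can. A call is refused whole if a number of a shift passes 5 or a number of a turn 0.15, either way. A call with a gripper value outside its range is refused whole. The fingers move at their own pace and stop on an object; "newtons" is the grip in N (left out, the last holds). Time passes only in rows, so rows that do not move let the fingers close. It gives the time, the measured TCP pose, the force and the opening at its end, in the units of the state.
- manip.get_state(): the state, without advancing time (a new reading comes with each control period).
- manip.get_image(name): name is "side" or "top" or "wrist"; returns the picture (480x640x3 uint8, red, green, blue); there is no depth.
- manip.get_calibration(name): a dict with "camera_matrix" (3x3 intrinsics, pixels), "D" ([k1, k2, p1, p2, k3] as OpenCV has them; the pictures are not rectified), "R" (3x3) and "t" (3): a world point X has camera coordinates R X + t; the wrist camera has in their place "tool_from_camera" (4x4, takes a point from camera to tool coordinates, whose origin is the TCP and whose axes are the tool frame's). Camera axes: x right, y down, z forward; pixel columns grow to the right and rows downward; lengths in m; the calibration is good to about 2 mm. A picture is of the moment at which its call begins: read the wrist's pose just before it. get_calibration takes no time and is no camera call.
- manip.hand_in(): hands the job in, once; it reports no verdict.
The state is a dict: "t": time; "joint_positions": joint angles; "joint_vel": joint speeds; "effort": joint torques, N m; "position": TCP position; "ee_rot": TCP orientation; "wrist_force": force on the tool from outside, world axes, zero at the start; "torque": the same for the moment, N m; "grip_width": finger opening in m.
Only numpy, scipy, OpenCV 4.12 (cv2) and the standard library are available. Lean on these libraries where they do the work, as an engineer would, in place of code of your own. Each camera call takes 0.05 s, during which the arm holds its last target.

## Working session

There is one attempt and no reset: what is moved stays moved. The work goes in short steps, Python scripts to look and compute and a tool call to move; the robot and the scene stay as the last step left them, time stands still between calls to the robot, and variables do not carry over. Pictures are saved under pics/ and viewed, and the job is handed in when it is done.

Besides the shell and the picture viewer there is one more tool, called as name(argument=value, ...) on one line, values as JSON. step_arm: Moves the arm, as the interface text tells. Its arguments: {"type":"object","properties":{"dp":{"type":"array","items":{"type":"array","items":{"type":"number"}}},"turn":{"type":"array","items":{"type":"array","items":{"type":"number"}}},"claw":{"type":"array","items":{"type":"number"}},"newtons":{"type":"number"}},"required":["dp","turn","claw"]}

```bash
mkdir -p pics; python3 - <<'E'
from workcell import manip
import cv2,json
print(manip.get_state(), manip.pinch_z)
for n in ["side","top","wrist"]:
    im=manip.get_image(n); cv2.imwrite(f"pics/{n}0.png",im[:,:,::-1]); print(n,manip.get_calibration(n))
E
```

```text
{'t': 0.0, 'joint_positions': array([-1.35859251,  0.4352449 ,  0.02497215,  1.57411372, -0.01164929,
        1.13400718, -0.07511609]), 'joint_vel': array([-0.00107312,  0.00048946, -0.0002058 , -0.00137452, -0.00010591,
        0.00013914, -0.00064132]), 'effort': array([ 3.65407868e-04, -6.70493460e+01,  1.02531105e+00, -3.16198790e+01,
        1.55784586e-02,  1.27299211e-02,  1.52911603e-07]), 'position': array([0.19339684, 0.59377829, 0.23050591]), 'ee_rot': array([ 8.09237311e-01,  5.87481328e-01, -6.27210166e-04,  5.18904783e-04]), 'wrist_force': array([ 0.00799248, -0.24489926, -0.65055628]), 'torque': array([-0.01279174, -0.00759662, -0.02586129]), 'grip_width': 0.08501919930728237} -0.0187
side {'camera_matrix': array([[613.3188626 ,   0.        , 309.01006059],
       [  0.        , 613.3188626 , 240.69989087],
       [  0.        ,   0.        ,   1.        ]]), 'D': array([0.06258309, 0.        , 0.        , 0.        , 0.        ]), 'R': array([[ 0.96428124, -0.26395448, -0.02212978],
       [-0.17991301, -0.59135517, -0.78608547],
       [ 0.19440422,  0.7619889 , -0.
[... 457 characters left out ...]
-0.98328375]]), 't': array([-4.70444872e-04,  5.95320374e-01,  1.52681064e+00])}
wrist {'camera_matrix': array([[398.19212295,   0.        , 316.20095427],
       [  0.        , 398.19212295, 244.60743701],
       [  0.        ,   0.        ,   1.        ]]), 'D': array([-0.03693921,  0.        ,  0.        ,  0.        ,  0.        ]), 'tool_from_camera': array([[ 9.99999873e-01,  2.93964157e-04, -4.09092363e-04,
        -1.23210880e-04],
       [-1.72017546e-04,  9.62532229e-01,  2.71167252e-01,
        -6.86166984e-02],
       [ 4.73478037e-04, -2.71167147e-01,  9.62532157e-01,
        -1.42235340e-01],
       [ 0.00000000e+00,  0.00000000e+00,  0.00000000e+00,
         1.00000000e+00]])}
```

View pics/side0.png

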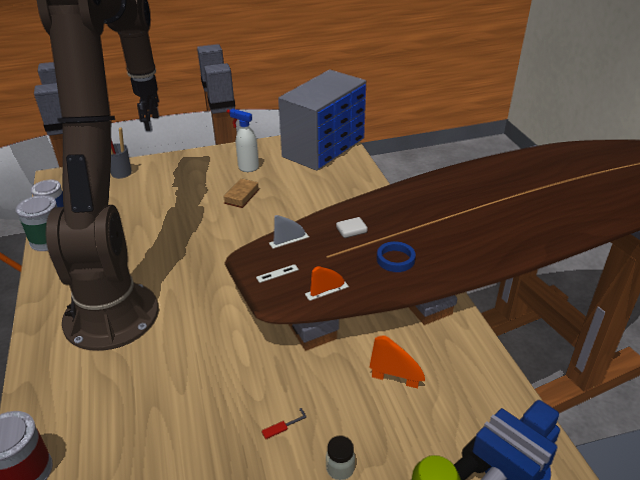

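View pics/top0.png

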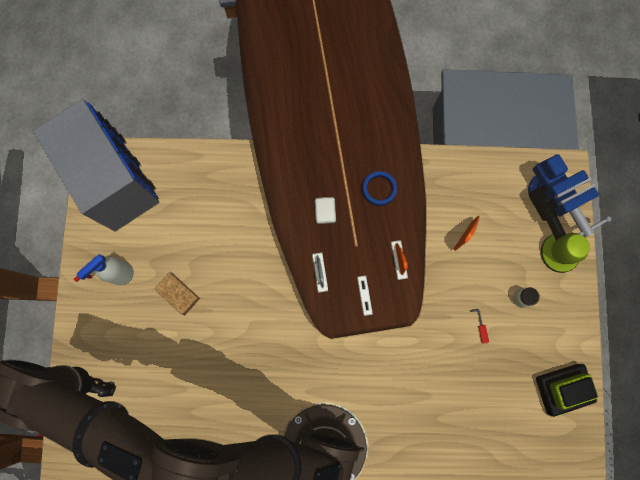

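View pics/wrist0.png

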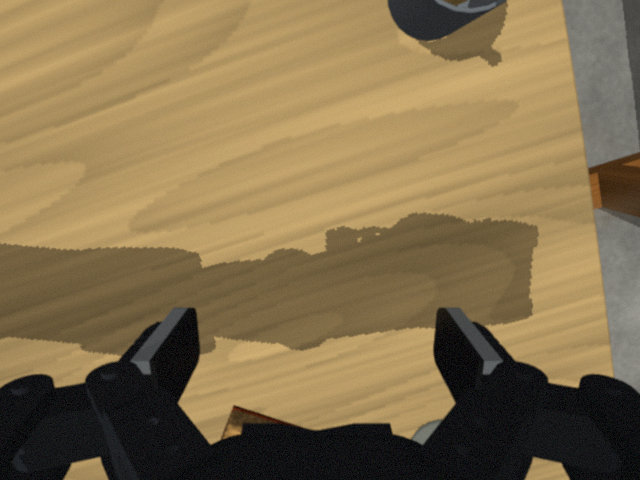

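Side and top views show the orange fin with the broken tip standing in the right-hand box (top image about 400,260). The grey fin is in the left box (319,272), the empty centre box is at (365,296), and the larger orange look-alike lies on the table. I'll zoom in next.

```bash
python3 - <<'E'
import cv2
t=cv2.imread("pics/top0.png"); s=cv2.imread("pics/side0.png")
a=cv2.resize(t[230:330,300:420],None,fx=6,fy=6,interpolation=cv2.INTER_CUBIC)
cv2.imwrite("pics/topz.png",a[:600,:720])
b=cv2.resize(s[210:310,250:360],None,fx=6,fy=6,interpolation=cv2.INTER_CUBIC)
cv2.imwrite("pics/sidez.png",b)
E
```

```text
(no output)
```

View pics/topz.png

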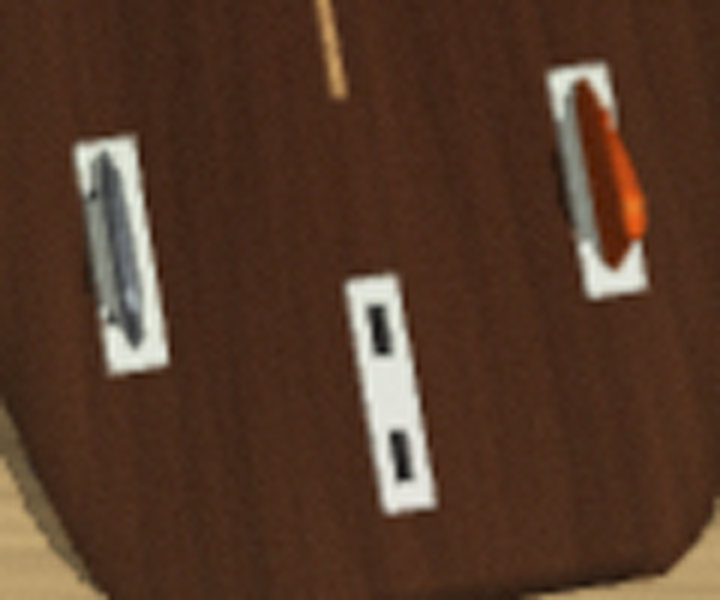

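View pics/sidez.png

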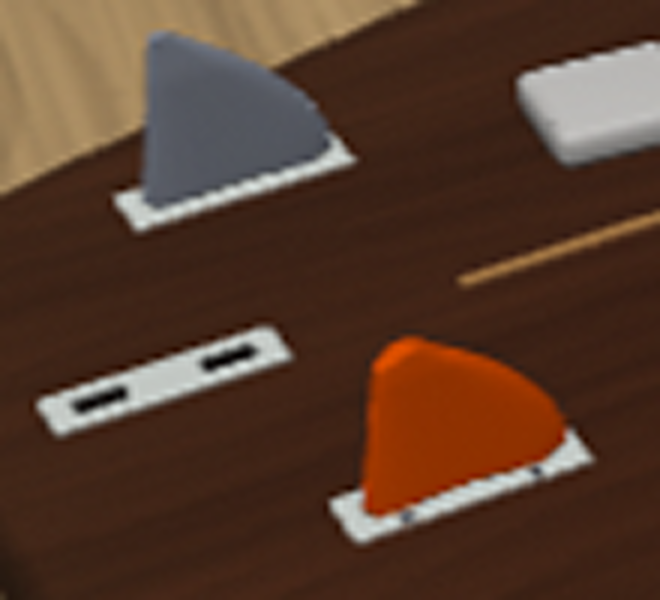

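The zooms show both outer boxes. Right box corners are at about (548,75), (605,64), (648,290) and (588,299); left box corners are at about (74,147), (134,136), (168,363) and (109,374). I'll back-project these to z = 0.125 and check against the given sizes.

```bash
cat > h.py <<'E'
import numpy as np,cv2
from workcell import manip
from scipy.spatial.transform import Rotation as Ro
def ray(c,px):
    K=c["camera_matrix"];p=cv2.undistortPoints(np.array(px,float).reshape(-1,1,2),K,c["D"])[:,0]
    d=np.c_[p,np.ones(len(p))]; return (-c["R"].T@c["t"]), d@c["R"]
def atz(c,px,z):
    o,d=ray(c,px); return o+d*((z-o[2])/d[:,2])[:,None]
def proj(c,X):
    return cv2.projectPoints(np.array(X,float).reshape(-1,3),cv2.Rodrigues(c["R"])[0],c["t"],c["camera_matrix"],c["D"])[0][:,0]
E
python3 - <<'E'
from h import *
c=manip.get_calibration("top");s=manip.get_calibration("side")
f=lambda z,o:(np.array(z)+.5)/6-.5+np.array(o)
R=atz(c,f([(548,75),(605,64),(648,290),(588,299)],(300,230)),.125)
L=atz(c,f([(74,147),(134,136),(168,363),(109,374)],(300,230)),.125)
for n,q in(("R",R),("L",L)):
    print(n,q.mean(0),[np.linalg.norm(q[i]-q[i-1]).round(4) for i in range(4)], np.degrees(np.arctan2(*((q[0]+q[1]-q[2]-q[3])[[1,0]]))))
d=L.mean(0)-R.mean(0);print(np.linalg.norm(d),np.degrees(np.arctan2(-d[0],d[1])))
# side: orange box corners
RS=atz(s,f([(331,505),(363,543),(594,460),(568,428)],(250,210)),.125)
LS=atz(s,f([(115,196),(141,231),(356,158),(331,130)],(250,210)),.125)
for n,q in(("R",RS),("L",LS)):
    print(n,q.mean(0),[np.linalg.norm(q[i]-q[i-1]).round(4) for i in range(4)], np.degrees(np.arctan2(*((q[2]+q[3]-q[0]-q[1])[[1,0]]))))
d=LS.mean(0)-RS.mean(0);print(np.linalg.norm(d),np.degrees(np.arctan2(-d[0],d[1])))
E
```

```text
R [ 0.54178193 -0.20107838  0.125     ] [np.float64(0.1095), np.float64(0.0282), np.float64(0.1108), np.float64(0.029)] 10.41123407091286
L [0.50091554 0.02541082 0.125     ] [np.float64(0.1099), np.float64(0.0292), np.float64(0.1099), np.float64(0.0283)] 10.113550341965786
0.2301465150074572 10.228066468544297
R [ 0.54665157 -0.20256241  0.125     ] [np.float64(0.1099), np.float64(0.0265), np.float64(0.1081), np.float64(0.0226)] 9.971226514159635
L [0.5048596  0.02584387 0.125     ] [np.float64(0.1097), np.float64(0.0291), np.float64(0.1103), np.float64(0.0248)] 11.316227536723511
0.23219818528179936 10.368829674489373
```

Both views agree well with the given sizes: 230 mm box spacing, yaw about 10.2°, right box near (0.543, -0.201). The target fin is in box_right. I'll move above it and refine with the wrist camera.

step_arm(dp=[[0.5,-2,4],[0.5,-2,4],[0.5,-2,4],[1.6,-4,0],[1.6,-4,0],[1.6,-4,0],[1.6,-4,0],[1.6,-4,0],[1.6,-4,0],[1.6,-4,0]], turn=[[0,0,0.05],[0,0,0.05],[0,0,0.05],[0,0,0.05],[0,0,0.05],[0,0,0.05],[0,0,0.05],[0,0,0.05],[0,0,0.05],[0,0,0.05]], claw=[1,1,1,1,1,1,1,1,1,1])

```text
t: 1.15
position: [0.3208, 0.2524, 0.3513]
ee_rot: [0.638, 0.77, 0.0, -0.0]
wrist_force: [0.8, 0.9, 0.6]
grip_width: 0.0857
```

step_arm(dp=[[1.6,-4,0],[1.6,-4,0],[1.6,-4,0],[1.6,-4,0],[1.6,-4,0],[1.6,-4,0],[1.6,-4,0],[1.6,-4,0],[1.6,-4,0],[1.6,-4,0]], turn=[[0,0,0],[0,0,0],[0,0,0],[0,0,0],[0,0,0],[0,0,0],[0,0,0],[0,0,0],[0,0,0],[0,0,0]], claw=[1,1,1,1,1,1,1,1,1,1])

```text
t: 2.15
position: [0.4808, -0.1472, 0.3514]
ee_rot: [0.638, 0.77, 0.0, 0.0]
wrist_force: [1.1, 0.8, 0.3]
grip_width: 0.086
```

step_arm(dp=[[1.0,-2.8,0],[1.0,-2.8,0],[0,0,0]], turn=[[0,0,-0.006],[0,0,0],[0,0,0]], claw=[1,1,1])

```text
t: 2.45
position: [0.5004, -0.2056, 0.351]
ee_rot: [0.643, 0.766, -0.001, 0.001]
wrist_force: [-0.4, -0.0, -0.3]
grip_width: 0.0855
```

```bash
cat >> h.py <<'E'
def wcal(st):
    c=dict(manip.get_calibration("wrist")); T=np.eye(4);T[:3,:3]=Ro.from_quat(st["ee_rot"]).as_matrix();T[:3,3]=st["position"]
    W=np.linalg.inv(T@c["tool_from_camera"]); c["R"]=W[:3,:3];c["t"]=W[:3,3]; return c
E
python3 - <<'E'
from h import *
import pickle
st=manip.get_state();im=manip.get_image("wrist");pickle.dump(st,open("st1.pkl","wb"))
cv2.imwrite("pics/w1.png",im[:,:,::-1]);print(st["position"],st["ee_rot"],st["joint_positions"])
print(proj(wcal(st),[[.543,-.2015,.125],[.531,-.2036,.183]]))
E
```

```text
[ 0.50040623 -0.20562076  0.35097263] [ 6.42960840e-01  7.65897908e-01 -1.21974324e-03  5.15548740e-04] [-0.30677552  0.2470459   0.77186945  1.62865172 -0.17354145  1.33717099
  2.23506155]
[[313.61205503 252.56894319]
 [312.96108586 258.80715484]]
```

View pics/w1.png

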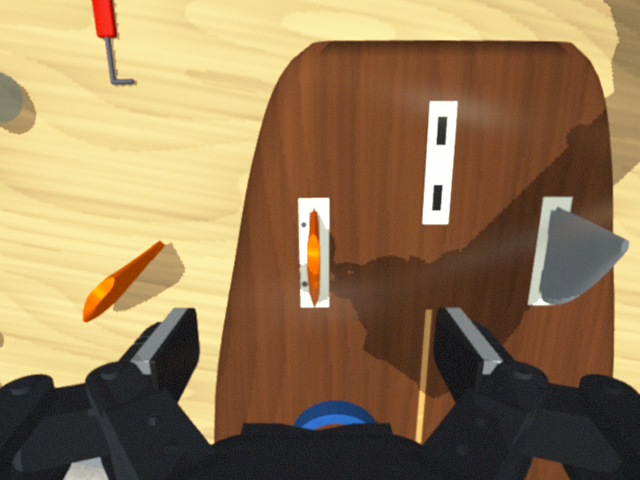

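The wrist view shows the right box at about (299–329, 198–307) with the orange blade at x ≈ 314, and the predicted box centre (313.6, 252.6) falls on it. I'll refine.

```bash
python3 - <<'E'
from h import *
import pickle
st=pickle.load(open("st1.pkl","rb"));c=wcal(st)
im=cv2.imread("pics/w1.png")
cv2.imwrite("pics/w1z.png",cv2.resize(im[185:320,270:360],None,fx=4.4,fy=4.4,interpolation=cv2.INTER_CUBIC))
q=atz(c,[(298.5,198),(329.5,197.5),(329,307),(299.5,307)],.125)
print(q.mean(0),[np.linalg.norm(q[i]-q[i-1]).round(4) for i in range(4)],np.degrees(np.arctan2(*((q[2]+q[3]-q[0]-q[1])[[1,0]]))))
for z in (.127,.183,.201): print(z,atz(c,[(314,208),(314,255),(315,303)],z))
E
```

```text
[ 0.54484134 -0.20067535  0.125     ] [np.float64(0.1102), np.float64(0.0288), np.float64(0.1107), np.float64(0.0297)] 10.029634384591123
0.127 [[ 0.49962158 -0.20867337  0.127     ]
 [ 0.54474428 -0.20079882  0.127     ]
 [ 0.59390309 -0.19121011  0.127     ]]
0.183 [[ 0.48942017 -0.20999403  0.183     ]
 [ 0.52764432 -0.20332338  0.183     ]
 [ 0.56928753 -0.19520063  0.183     ]]
0.201 [[ 0.48614114 -0.21041853  0.201     ]
 [ 0.52214791 -0.20413484  0.201     ]
 [ 0.56137539 -0.1964833   0.201     ]]
```

View pics/w1z.png

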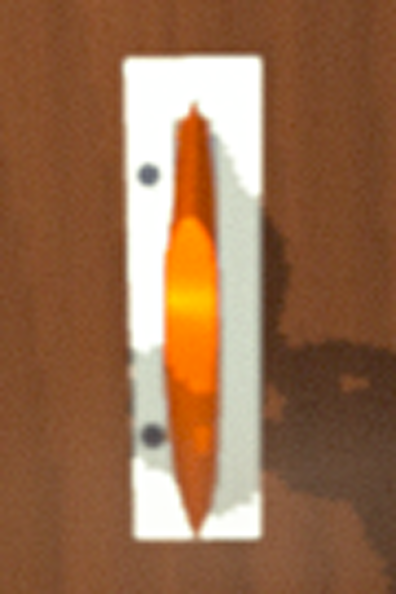

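Box centre is about (0.544, -0.201) and yaw about 10°, consistent with the earlier measurement. That puts the grip point at about (0.532, -0.203, 0.183). I'll descend with the grasp point at z ≈ 0.185.

step_arm(dp=[[1.6,0.15,0],[1.56,0.15,0],[0,0,-4],[0,0,-4],[0,0,-3],[0,0,-2],[0,0,-2],[0,0,0]], turn=[[0,0,0.003],[0,0,0],[0,0,0],[0,0,0],[0,0,0],[0,0,0],[0,0,0],[0,0,0]], claw=[1,1,1,1,1,1,1,1])

```text
t: 3.3
position: [0.5306, -0.1964, 0.199]
ee_rot: [0.639, 0.769, -0.001, -0.002]
wrist_force: [-0.0, -0.9, 0.7]
grip_width: 0.0857
```

```bash
python3 - <<'E'
from h import *
st=manip.get_state();im=manip.get_image("wrist")
cv2.imwrite("pics/w2.png",im[:,:,::-1]);print(st["position"],st["ee_rot"])
c=wcal(st)
print(proj(c,[[.532,-.203,.201],[.532,-.203,.183]]))
E
```

```text
[ 0.53058803 -0.19639367  0.19901536] [ 6.39276458e-01  7.68973010e-01 -6.70579277e-04 -2.38112867e-03]
[[299.26026107 317.82126497]
 [300.86936112 299.24698284]]
```

View pics/w2.png

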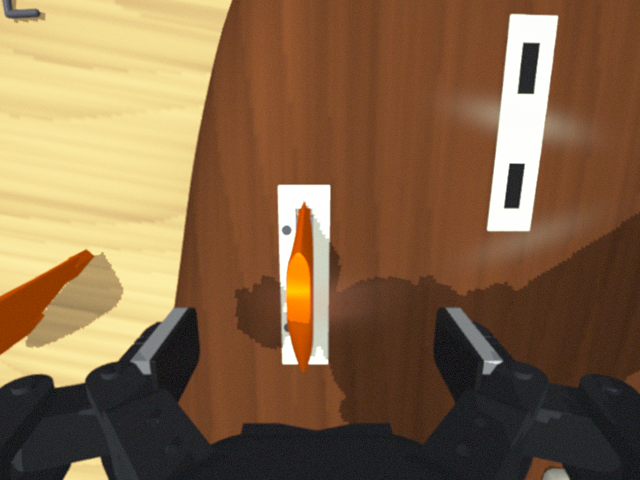

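The blade's broken top is at about (299, 285), matching the prediction. The arm is 6 mm off in y, so I'll correct that along with the small tilt, go down to grip height and look at the measured pose.

step_arm(dp=[[0.14,-0.62,0],[0,0,-1.5],[0,0,-1.6],[0,0,0]], turn=[[-0.002,-0.0045,-0.005],[0,0,0],[0,0,0],[0,0,0]], claw=[1,1,1,1])

```text
t: 3.75
position: [0.5332, -0.2048, 0.17]
ee_rot: [0.642, 0.767, 0.001, 0.002]
wrist_force: [0.4, 0.2, 0.4]
grip_width: 0.0858
```

```bash
cat >> h.py <<'E'
def rep():
    st=manip.get_state(); R=Ro.from_quat(st["ee_rot"]).as_matrix()
    yaw=np.arctan2(R[1,0],R[0,0])-np.pi/2; z=R[:,2]
    f=np.array([np.cos(np.radians(10.2)),np.sin(np.radians(10.2)),0]);l=np.array([-f[1],f[0],0])
    # tilt: + = fin top towards nose
    g=st["position"]+manip.pinch_z*z; b=g+z*(.076-.003)+R[:,1]*0.012
    print("t",round(st["t"],2),"pos",st["position"].round(4),"yaw",np.degrees(yaw).round(2),"tiltfwd",np.degrees(np.arcsin(-z@f)).round(2),"roll",np.degrees(np.arcsin(z@l)).round(2),"F",st["wrist_force"].round(1),"M",st["torque"].round(2),"w",round(st["grip_width"],4))
    print("grasp",g.round(4),"tabs",b.round(4),"turn to level",np.r_[z[1]*-1,z[0],0].round(4)); return st
E
python3 -c "
from h import *
rep()"
```

```text
t 3.75 pos [ 0.5332 -0.2048  0.17  ] yaw 10.14 tiltfwd -0.2 roll -0.13 F [0.4 0.2 0.4] M [-0.04 -0.01 -0.02] w 0.0858
grasp [ 0.5332 -0.2047  0.1887] tabs [ 0.5452 -0.2027  0.1158] turn to level [0.0016 0.0038 0.    ]
```

step_arm(dp=[[-0.1,0.15,-0.3],[0,0,0],[0,0,0]], turn=[[0,0,0],[0,0,0],[0,0,0]], claw=[1,1,1])

```text
t: 4.05
position: [0.533, -0.2035, 0.1682]
ee_rot: [0.642, 0.767, 0.001, 0.003]
wrist_force: [-0.8, 0.1, 0.0]
grip_width: 0.0856
```

```bash
python3 -c "
from h import *
rep()"
```

```text
t 4.05 pos [ 0.533  -0.2035  0.1682] yaw 10.16 tiltfwd -0.3 roll -0.18 F [-0.8  0.1  0. ] M [-0.05 -0.05  0.01] w 0.0856
grasp [ 0.5329 -0.2035  0.1869] tabs [ 0.5451 -0.2015  0.1139] turn to level [0.0022 0.0058 0.    ]
```

step_arm(dp=[[-0.05,0.05,-0.2],[0,0,0],[0,0,0],[0,0,0],[0,0,0],[0,0,0],[0,0,0],[0,0,0]], turn=[[0.002,0.005,0],[0,0,0],[0,0,0],[0,0,0],[0,0,0],[0,0,0],[0,0,0],[0,0,0]], claw=[0.4,0.2,0.1,0,0,0,0,0], newtons=60)

```text
t: 4.85
position: [0.5321, -0.203, 0.1654]
ee_rot: [0.642, 0.767, -0.0, -0.0]
wrist_force: [-0.6, 0.3, 1.9]
grip_width: 0.0081
```

```bash
python3 - <<'E'
from h import *
rep()
for n in("wrist","side"):
    im=manip.get_image(n)[:,:,::-1]
    if n=="side": im=cv2.resize(im[150:330,230:420],None,fx=3.3,fy=3.3,interpolation=cv2.INTER_CUBIC)
    cv2.imwrite(f"pics/g_{n}.png",im)
E
```

```text
t 4.85 pos [ 0.5321 -0.203   0.1654] yaw 10.15 tiltfwd 0.02 roll -0.0 F [-0.6  0.3  1.9] M [-0.06  0.13  0.08] w 0.0081
grasp [ 0.5321 -0.203   0.1841] tabs [ 0.5439 -0.2009  0.1111] turn to level [ 0.0001 -0.0004  0.    ]
```

View pics/g_wrist.png

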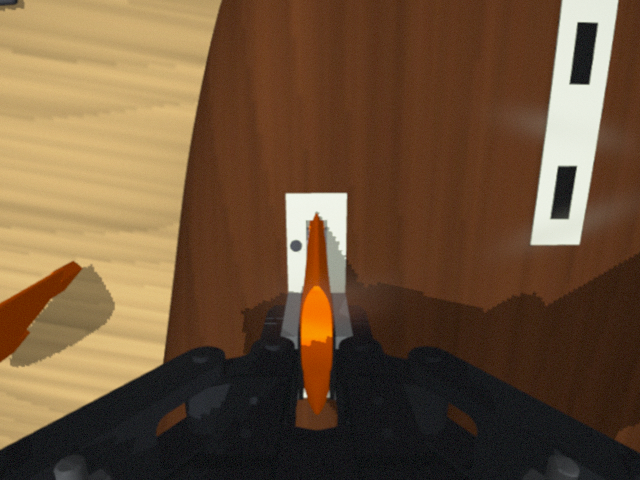

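View pics/g_side.png

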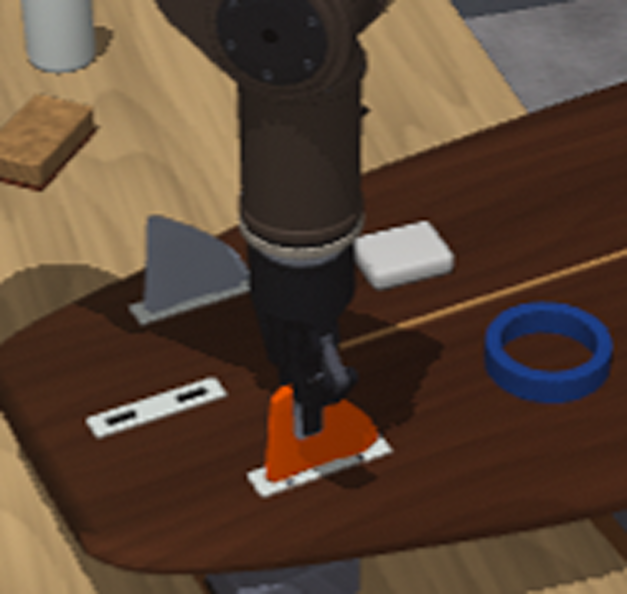

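The blade is gripped squarely and upright, with the grasp point at (0.532, -0.203, 0.184) and only small forces. Next I'll compute rocking waypoints, which pivot about the tabs.

```bash
cat > plan.py <<'E'
import numpy as np
def off(th,h):
    s,c=np.sin(np.radians(th)),np.cos(np.radians(th)); x=-12*c+58.4*s; z=12*s+58.4*c+h
    a=np.radians(10.2); return np.array([x*np.cos(a),x*np.sin(a),z])/10
def tab(w,n=5):
    for (a,b),k in zip(zip(w,w[1:]),range(99)):
        d=off(*b)-off(*a); t=np.radians(b[0]-a[0])*np.array([-np.sin(np.radians(10.2)),np.cos(np.radians(10.2))])
        print(a,b,"per row dp",(d/n).round(3),"turn",(t/n).round(4))
E
python3 -c "
from plan import *
tab([(0,0),(-5,2.8),(5,5.6),(-5,8.4),(5,11),(-5,13.5),(5,16),(0,18)])"
```

```text
(0, 0) (-5, 2.8) per row dp [-0.099 -0.018  0.031] turn [ 0.0031 -0.0172]
(-5, 2.8) (5, 5.6) per row dp [0.2   0.036 0.098] turn [-0.0062  0.0344]
(5, 5.6) (-5, 8.4) per row dp [-0.2   -0.036  0.014] turn [ 0.0062 -0.0344]
(-5, 8.4) (5, 11) per row dp [0.2   0.036 0.094] turn [-0.0062  0.0344]
(5, 11) (-5, 13.5) per row dp [-0.2   -0.036  0.008] turn [ 0.0062 -0.0344]
(-5, 13.5) (5, 16) per row dp [0.2   0.036 0.092] turn [-0.0062  0.0344]
(5, 16) (0, 18) per row dp [-0.101 -0.018  0.024] turn [ 0.0031 -0.0172]
```

step_arm(dp=[[0,0,0],[0,0,0]], turn=[[0,0,0],[0,0,0]], claw=[0,0], newtons=110)

```text
t: 5.15
position: [0.5321, -0.203, 0.1655]
ee_rot: [0.642, 0.767, -0.0, -0.0]
wrist_force: [-1.9, 0.1, 4.0]
grip_width: 0.0076
```

step_arm(dp=[[-0.1,-0.018,0.03],[-0.1,-0.018,0.03],[-0.1,-0.018,0.03],[-0.1,-0.018,0.03],[0,0,0]], turn=[[0.003,-0.017,0],[0.003,-0.017,0],[0.003,-0.017,0],[0.003,-0.017,0],[0,0,0]], claw=[0,0,0,0,0])

```text
t: 5.65
position: [0.5283, -0.2036, 0.1669]
ee_rot: [0.642, 0.766, 0.027, 0.023]
wrist_force: [4.6, -0.5, 1.2]
grip_width: 0.0078
```

```bash
python3 - <<'E'
from h import *
rep()
for n in("wrist","side"):
    im=manip.get_image(n)[:,:,::-1]
    if n=="side": im=cv2.resize(im[250:310,280:380],None,fx=6,fy=6,interpolation=cv2.INTER_CUBIC)
    cv2.imwrite(f"pics/r1_{n}.png",im)
E
```

```text
t 5.65 pos [ 0.5283 -0.2036  0.1669] yaw 10.12 tiltfwd -4.1 roll -0.01 F [ 4.6 -0.5  1.2] M [-0.18 -0.59  0.02] w 0.0078
grasp [ 0.527  -0.2039  0.1855] tabs [ 0.5439 -0.2008  0.1135] turn to level [-0.0124  0.0704  0.    ]
```

View pics/r1_side.png

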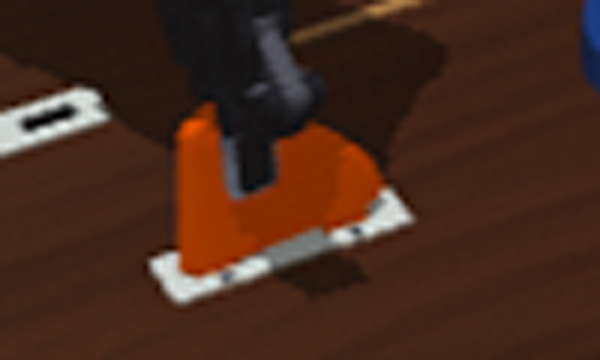

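View pics/r1_wrist.png

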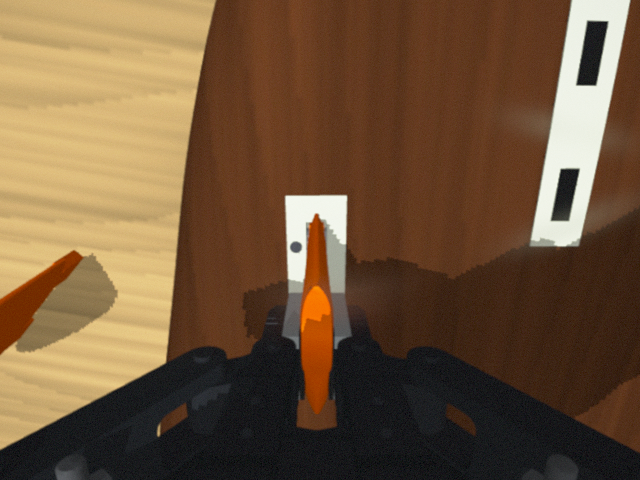

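The fin followed the gripper: the front foot is lifted in the side view, and the blade hasn't moved in the wrist view, so there's no slip. Tilt is -4.1° with small forces. Next is the forward rock.

```bash
python3 -c "
from plan import *
tab([(-4.1,2.3),(4.5,5),(-4.5,7.5),(4.5,10),(-4.5,12.5),(4.5,15),(-4.5,17)])"
```

```text
(-4.1, 2.3) (4.5, 5) per row dp [0.173 0.031 0.089] turn [-0.0053  0.0295]
(4.5, 5) (-4.5, 7.5) per row dp [-0.18  -0.032  0.012] turn [ 0.0056 -0.0309]
(-4.5, 7.5) (4.5, 10) per row dp [0.18  0.032 0.088] turn [-0.0056  0.0309]
(4.5, 10) (-4.5, 12.5) per row dp [-0.18  -0.032  0.012] turn [ 0.0056 -0.0309]
(-4.5, 12.5) (4.5, 15) per row dp [0.18  0.032 0.088] turn [-0.0056  0.0309]
(4.5, 15) (-4.5, 17) per row dp [-0.18  -0.032  0.002] turn [ 0.0056 -0.0309]
```

step_arm(dp=[[0.17,0.03,0.09],[0.17,0.03,0.09],[0.17,0.03,0.09],[0.17,0.03,0.09],[0.17,0.03,0.09],[0,0,0]], turn=[[-0.005,0.03,0],[-0.005,0.03,0],[-0.005,0.03,0],[-0.005,0.03,0],[-0.005,0.03,0],[0,0,0]], claw=[0,0,0,0,0,0])

```text
t: 6.35
position: [0.5358, -0.2023, 0.1704]
ee_rot: [0.641, 0.766, -0.033, -0.028]
wrist_force: [-1.3, -0.5, -0.0]
grip_width: 0.0075
```

```bash
python3 - <<'E'
from h import *
rep()
for n in("wrist","side"):
    im=manip.get_image(n)[:,:,::-1]
    if n=="side": im=cv2.resize(im[250:310,280:380],None,fx=6,fy=6,interpolation=cv2.INTER_CUBIC)
    cv2.imwrite(f"pics/r2_{n}.png",im)
E
```

```text
t 6.35 pos [ 0.5358 -0.2023  0.1704] yaw 10.15 tiltfwd 4.95 roll 0.11 F [-1.3 -0.5 -0. ] M [-0.04  0.05  0.05] w 0.0075
grasp [ 0.5374 -0.2021  0.189 ] tabs [ 0.5429 -0.2009  0.1153] turn to level [ 0.0134 -0.0852  0.    ]
```

View pics/r2_side.png

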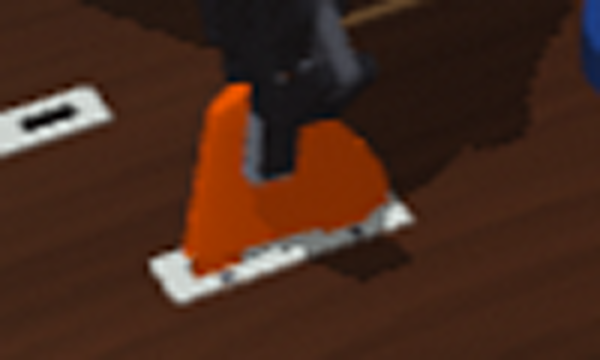

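View pics/r2_wrist.png

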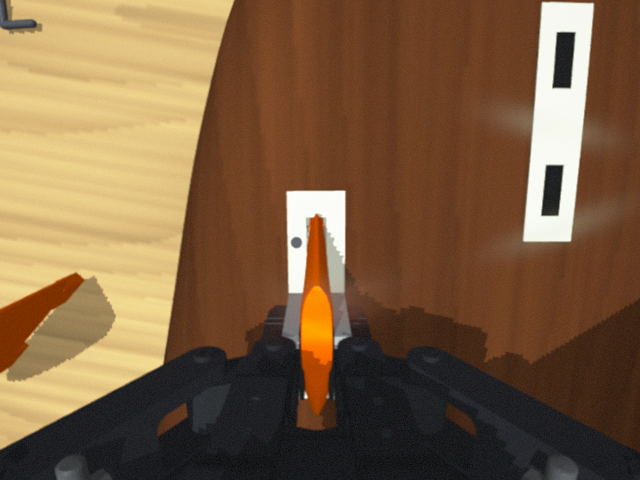

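Now the fin leans forward 4.9° at the gripper, still following without slip, with the tabs raised about 4 mm. I'll keep rocking.

```bash
python3 -c "
from plan import *
tab([(4.9,4.2),(-4.5,7.2)])"
```

```text
(4.9, 4.2) (-4.5, 7.2) per row dp [-0.189 -0.034  0.021] turn [ 0.0058 -0.0323]
```

step_arm(dp=[[-0.18,-0.032,0.02],[-0.18,-0.032,0.02],[-0.18,-0.032,0.02],[-0.18,-0.032,0.02],[-0.18,-0.032,0.02],[0,0,0]], turn=[[0.005,-0.032,0],[0.005,-0.032,0],[0.005,-0.032,0],[0.005,-0.032,0],[0.005,-0.032,0],[0,0,0]], claw=[0,0,0,0,0,0])

```text
t: 7.05
position: [0.5266, -0.2036, 0.1719]
ee_rot: [0.642, 0.766, 0.031, 0.026]
wrist_force: [1.2, -0.4, -5.7]
grip_width: 0.0073
```

```bash
python3 -c "
from h import *
rep()"
```

```text
t 7.05 pos [ 0.5266 -0.2036  0.1719] yaw 10.05 tiltfwd -4.61 roll -0.06 F [ 1.2 -0.4 -5.7] M [-0.3  -0.42  0.03] w 0.0073
grasp [ 0.5251 -0.2039  0.1905] tabs [ 0.5427 -0.2008  0.1187] turn to level [-0.0131  0.0792  0.    ]
```

step_arm(dp=[[0.2,0.033,0.088],[0.2,0.033,0.088],[0.2,0.033,0.088],[0.2,0.033,0.088],[0.2,0.033,0.088],[0,0,0]], turn=[[-0.0055,0.0305,0],[-0.0055,0.0305,0],[-0.0055,0.0305,0],[-0.0055,0.0305,0],[-0.0055,0.0305,0],[0,0,0]], claw=[0,0,0,0,0,0])

```text
t: 7.65
position: [0.5366, -0.2021, 0.176]
ee_rot: [0.641, 0.766, -0.031, -0.025]
wrist_force: [-2.4, -0.6, -0.2]
grip_width: 0.0073
```

```bash
python3 - <<'E'
from h import *
rep()
for n in("wrist","side"):
    im=manip.get_image(n)[:,:,::-1]
    if n=="side": im=cv2.resize(im[250:310,280:380],None,fx=6,fy=6,interpolation=cv2.INTER_CUBIC)
    cv2.imwrite(f"pics/r4_{n}.png",im)
E
```

```text
t 7.65 pos [ 0.5366 -0.2021  0.176 ] yaw 10.18 tiltfwd 4.61 roll -0.09 F [-2.4 -0.6 -0.2] M [-0.07  0.87  0.08] w 0.0073
grasp [ 0.5381 -0.2018  0.1946] tabs [ 0.5441 -0.2009  0.1209] turn to level [ 0.0159 -0.0789  0.    ]
```

View pics/r4_side.png

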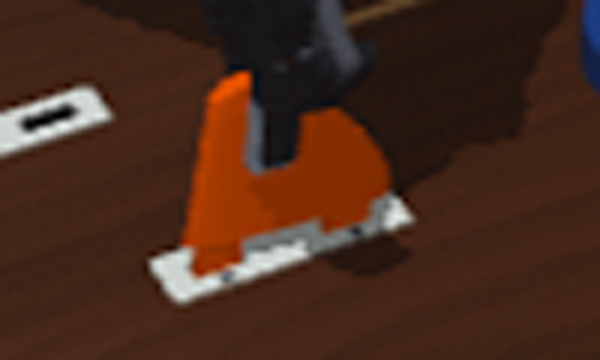

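View pics/r4_wrist.png

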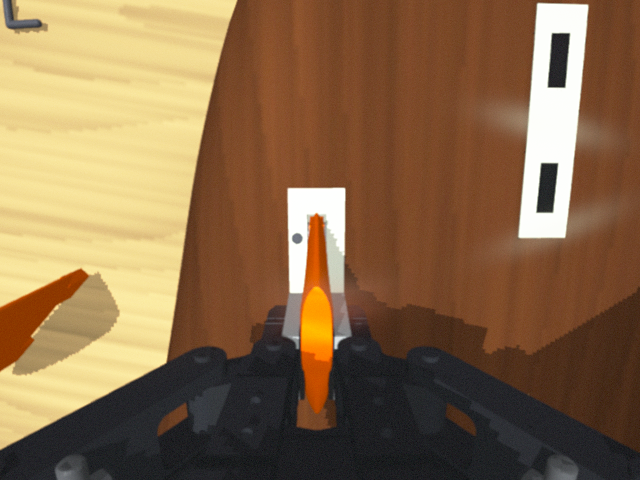

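The tabs are now visible above the box; lift is about 9.8 mm with no slip. I'll rock back and then forward again.

step_arm(dp=[[-0.18,-0.032,0.012],[-0.18,-0.032,0.012],[-0.18,-0.032,0.012],[-0.18,-0.032,0.012],[-0.18,-0.032,0.012],[0,0,0]], turn=[[0.0055,-0.031,0],[0.0055,-0.031,0],[0.0055,-0.031,0],[0.0055,-0.031,0],[0.0055,-0.031,0],[0,0,0]], claw=[0,0,0,0,0,0])

```text
t: 8.35
position: [0.5271, -0.204, 0.177]
ee_rot: [0.642, 0.766, 0.031, 0.027]
wrist_force: [-3.0, -1.4, -4.7]
grip_width: 0.0073
```

```bash
python3 -c "
from h import *
rep()"
```

```text
t 8.35 pos [ 0.5271 -0.204   0.177 ] yaw 10.02 tiltfwd -4.68 roll -0.09 F [-3.  -1.4 -4.7] M [-0.51  0.7  -0.05] w 0.0073
grasp [ 0.5256 -0.2042  0.1956] tabs [ 0.5432 -0.2012  0.1239] turn to level [-0.0129  0.0807  0.    ]
```

h = 12.8 mm. Forward again while rising to about 15 mm.

step_arm(dp=[[0.188,0.035,0.088],[0.188,0.035,0.088],[0.188,0.035,0.088],[0.188,0.035,0.088],[0.188,0.035,0.088],[0,0,0]], turn=[[-0.0055,0.031,0],[-0.0055,0.031,0],[-0.0055,0.031,0],[-0.0055,0.031,0],[-0.0055,0.031,0],[0,0,0]], claw=[0,0,0,0,0,0])

```text
t: 8.95
position: [0.5386, -0.2029, 0.1833]
ee_rot: [0.641, 0.766, -0.031, -0.023]
wrist_force: [-6.6, -0.3, 15.7]
grip_width: 0.007
```

```bash
python3 -c "
from h import *
rep()
from plan import *
tab([(4.5,15),(0,19)])"
```

```text
t 8.95 pos [ 0.5386 -0.2029  0.1833] yaw 10.15 tiltfwd 4.43 roll -0.19 F [-6.6 -0.3 15.7] M [0.12 1.47 0.06] w 0.007
grasp [ 0.54   -0.2026  0.202 ] tabs [ 0.5463 -0.2017  0.1283] turn to level [ 0.017  -0.0753  0.    ]
(4.5, 15) (0, 19) per row dp [-0.091 -0.016  0.065] turn [ 0.0028 -0.0155]
```

```bash
python3 - <<'E'
from h import *
for n in("wrist","side"):
    im=manip.get_image(n)[:,:,::-1]
    if n=="side": im=cv2.resize(im[240:310,280:380],None,fx=6,fy=6,interpolation=cv2.INTER_CUBIC)
    cv2.imwrite(f"pics/r6_{n}.png",im)
rep()
E
```

```text
t 9.05 pos [ 0.5386 -0.2029  0.1833] yaw 10.13 tiltfwd 4.32 roll -0.19 F [-6.2 -0.7 15.1] M [0.05 1.27 0.02] w 0.0073
grasp [ 0.54   -0.2026  0.202 ] tabs [ 0.5464 -0.2017  0.1283] turn to level [ 0.0166 -0.0735  0.    ]
```

View pics/r6_side.png

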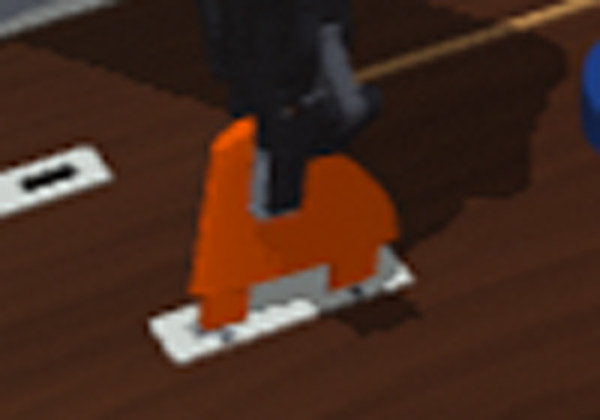

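View pics/r6_wrist.png

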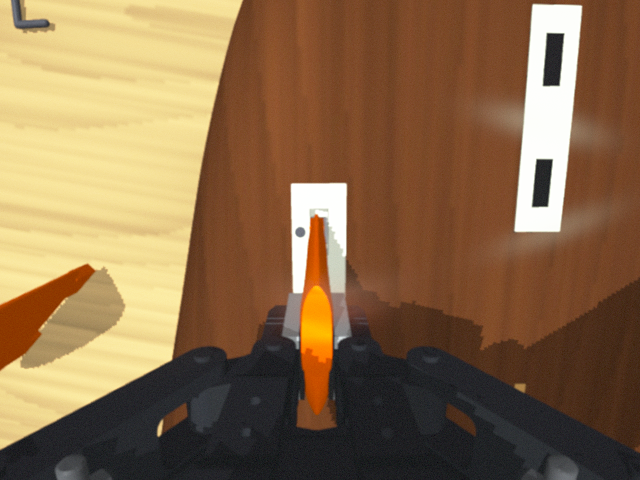

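The fin is nearly out: tabs lifted about 17 mm, the rear one free and the front one still just in and touching its front wall. I'll level it while easing it up and back.

step_arm(dp=[[-0.13,-0.025,0.05],[-0.13,-0.025,0.06],[-0.13,-0.025,0.07],[-0.13,-0.02,0.08],[-0.13,-0.01,0.1],[0,0,0]], turn=[[0.003,-0.015,0],[0.003,-0.015,0],[0.003,-0.015,0],[0.003,-0.015,0],[0.003,-0.015,0],[0,0,0]], claw=[0,0,0,0,0,0])

```text
t: 9.65
position: [0.5309, -0.2032, 0.1853]
ee_rot: [0.642, 0.767, 0.0, 0.0]
wrist_force: [-0.4, 0.7, -1.1]
grip_width: 0.0075
```

```bash
python3 -c "
from h import *
rep()"
```

```text
t 9.65 pos [ 0.5309 -0.2032  0.1853] yaw 10.1 tiltfwd -0.05 roll -0.01 F [-0.4  0.7 -1.1] M [-0.03 -0.03 -0.05] w 0.0075
grasp [ 0.5309 -0.2032  0.204 ] tabs [ 0.5427 -0.2011  0.131 ] turn to level [-0.      0.0009  0.    ]
```

Forces show only the fin's weight (about 1 N), so it's free. I'll raise it another 10 mm and move 1 mm forward to centre it.

step_arm(dp=[[0.05,0.0,0.2],[0.05,0,0.4],[0,0,0.4],[0,0,0],[0,0,0]], turn=[[0,0,0],[0,0,0],[0,0,0],[0,0,0],[0,0,0]], claw=[0,0,0,0,0])

```text
t: 10.15
position: [0.5326, -0.2029, 0.1951]
ee_rot: [0.642, 0.767, -0.0, 0.0]
wrist_force: [0.7, -0.7, -1.2]
grip_width: 0.0075
```

```bash
python3 - <<'E'
from h import *
rep()
for n in("wrist","side","top"):
    im=manip.get_image(n)[:,:,::-1]
    cv2.imwrite(f"pics/f_{n}.png",im)
    if n=="side": cv2.imwrite("pics/f_sz.png",cv2.resize(im[210:310,260:380],None,fx=6,fy=6,interpolation=cv2.INTER_CUBIC))
E
```

```text
t 10.15 pos [ 0.5326 -0.2029  0.1951] yaw 10.16 tiltfwd -0.01 roll -0.03 F [ 0.7 -0.7 -1.2] M [0.02 0.03 0.02] w 0.0075
grasp [ 0.5326 -0.2029  0.2138] tabs [ 0.5445 -0.2008  0.1408] turn to level [0.0006 0.0003 0.    ]
```

View pics/f_sz.png

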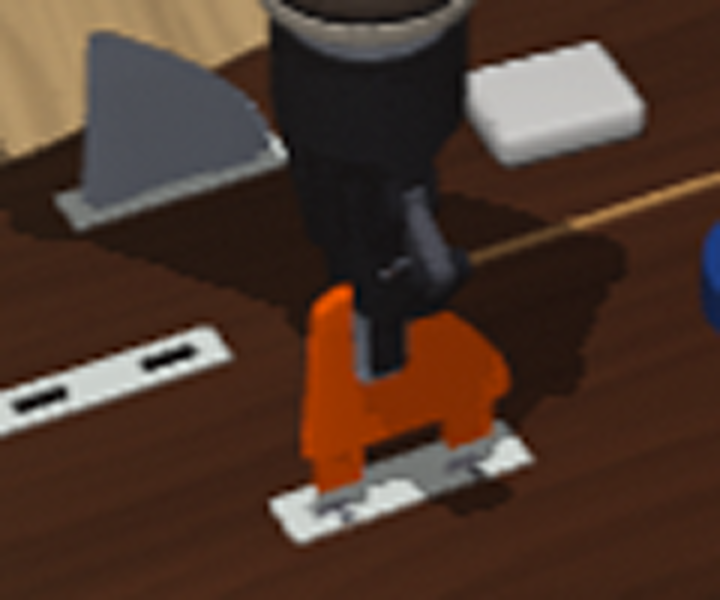

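View pics/f_wrist.png

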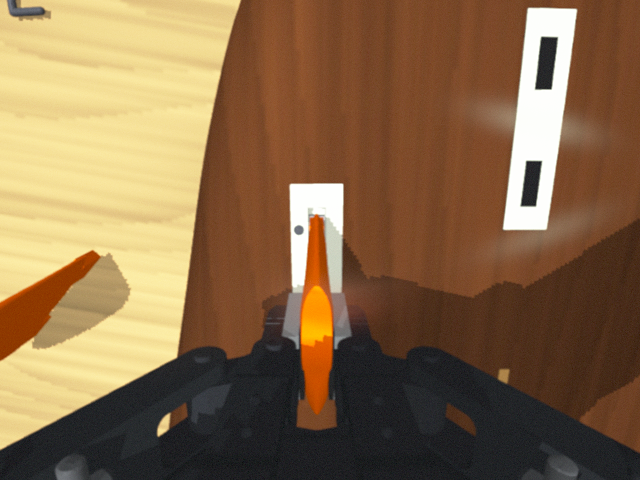

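View pics/f_side.png

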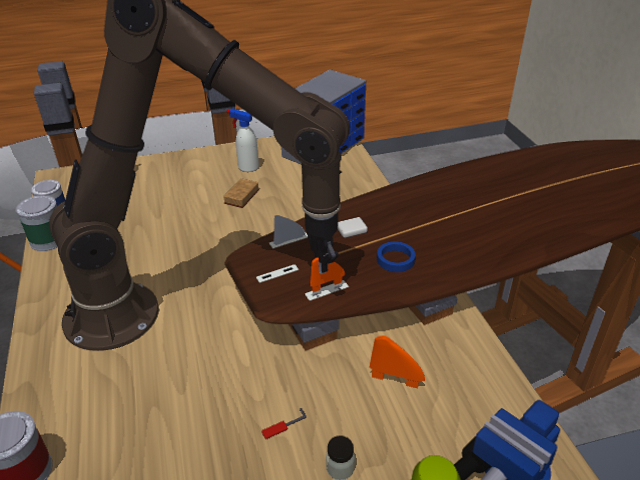

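The final views show the fin upright, with its foot line parallel to the box edge and both tabs clear above the visible pockets by about 12 mm. The grey fin and the loose things are unmoved. Handing in.

```bash
python3 -c "
from h import *
print(manip.hand_in());rep()"
```

```text
the job is handed in; nothing more can be done
None
the job is handed in; nothing more can be done
```

The orange fin is out of the right-hand box, and I handed the job in while still holding it upright just above that box. The job took about 10 s of the 45 s.

- **Rocking:** I gripped the blade at the grip point with 110 N and rocked it back and forward three times. It leaned about 4 to 5° each way, starting towards the tail, and rose about 3 mm per rock. Pictures taken during the rocking showed no slip in the grip.
- **Last rock forward:** the fin jumped about 2 mm ahead and about 2 mm higher than planned, and the front tab touched the front wall of its pocket. The wrist force there was about 17 N, well under the limit. I levelled the fin, eased it back and lifted it out.
- **Final checks:**
  - The gripper's tilt is 0.0°, and the fin's foot line is parallel to the box edge in the side view.
  - The tabs are centred over the box to about 1 mm, with their lower ends about 12 mm above the board.
  - The wrist force is about 1.2 N downward, which is just the fin's weight.
  - The grey fin and the loose objects look unmoved in the side view.

One early disagreement was small: the top and side cameras placed the box about 5 mm apart. The wrist camera settled it, and the grasp came out square.

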